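Show the taped stool leg to the inspection camera

TASK

In the furniture repair shop, start the inspection camera by twisting the red spring-loaded knob on its grey switch box clockwise to its stop and letting it spring back. Then pull the leg with the blue-taped foot out of the upturned footstool and hold it in the air with its dowel end pointing squarely into the camera's lens, in line with the lens and 9 cm in front of it; the program finishes while still holding it there. Leave the other three legs in their sockets, and the camera and everything else on the bench as they are.

Things in the scene. Friction and masses are not known exactly. Their poses are not given: they have to be found in the camera images.
- stool: Upturned footstool: a fixed pale wooden slab 200 x 180 x 45 mm (x, y, z) on the bench; origin at the centre of its underside, x along its 200 mm side. Four round blind sockets 24 mm deep, 15.5 mm wide in its top at x = +-65, y = +-55 mm hold the four legs, dry-fitted (no glue), foot up.
- taped_leg_center (a point): Centre of the leg to be shown: turned wood, the only one with blue tape over its foot end; 60 g, 122 mm long. z axis along the leg from the dowel end (61 mm below) to the foot (61 mm above). It stands foot up in any one of the four sockets, foot 145 mm above the bench. The dowel, 22 mm, is in the socket.
- dowel_end (a point): Centre of the free end face of the taped leg's dowel, on the leg's axis 61 mm from its centre; z axis along the leg towards the foot.
- taped_leg: The taped leg; origin at its dowel end, z axis towards the foot. From the dowel end: dowel 14 mm thick, 22 mm long, seated to its shoulder; then 20 mm of 32 mm diameter; then an 80 mm slim taper down to 24 mm diameter at the foot.
- leg_a_center (a point): Centre of another, untaped leg of the same shape, to be left in its socket; z axis towards its foot.
- leg_b_center (a point): Centre of another, untaped leg of the same shape, to be left in its socket; z axis towards its foot.
- leg_c_center (a point): Centre of another, untaped leg of the same shape, to be left in its socket; z axis towards its foot.
- knob_grip (a point): Centre of the red bar grip of the spring-return knob, on its upright turning axis, 72 mm above the bench; turns with the knob. The bar is 46 mm long (its x axis), 14 mm thick (its y axis) and spans from 57 to 83 mm above the bench; it stands on a black disc 46 mm across, on a fixed grey box 90 x 110 x 45 mm (x, y, z at rest).
- start_knob (a joint): Angle of the knob: 0 at rest, grows as it is turned clockwise seen from above, hard stop at 1.2 rad (69 degrees). A spring returns it to 0 when let go (0.03 N m at rest, 0.12 N m at the stop).
- focus (a point): Point in the air on the lens axis, 90 mm in front of the lens's front face, where the dowel end is to be. Its z axis is the lens axis, pointing out of the lens, away from the camera: up and leaning back towards the robot, 17 to 34 degrees from vertical.
- camera: Fixed inspection camera: steel foot 100 x 100 x 12 mm on the bench (origin at the centre of its underside), and between two aluminium cheeks a black cylindrical head 66 mm across with a white ring light round the lens; the lens face is about 95 mm above the bench. The head sits on a stiff tilt hinge.
- glue_bottle: Bystander: yellow glue bottle 150 mm tall, 56 mm wide; origin under it.
- mallet: Bystander: hammer 260 mm long lying on the bench.
- screwdriver: Bystander: screwdriver lying on the bench.
- mug: Bystander: blue mug 90 mm tall; origin under it.
- spray_bottle: Bystander: clear bottle 190 mm tall, 72 mm wide; origin under it.

How it is judged (in metres and radians):
On the way, in this order (a step that is already met when the one before it is completed fails the run):
1. the knob is turned clockwise to its stop (value of joint start_knob above 1.1 rad), for 0.1 s.
2. the knob is let go and has sprung back to rest (value of joint start_knob below 0.1 rad and contact force between start_knob and the fingers below 0.1 N), for 0.1 s.
3. the taped leg is held in the fingers, its dowel clear above the stool (height (world z) of dowel_end above 0.06 m and contact force between taped_leg and the fingers above 1 N), for 0.2 s.
At the end, for the whole second after the job is handed in: Gripper alone holds the taped leg still in the air: dowel end within 25 mm of the point 90 mm before the lens, leg within 0.22 rad of the lens axis, dowel towards the lens; knob back at rest (under 0.1 rad); other legs within 12 mm of their start (distance between dowel_end and focus below 0.025 m and angle between the z axis of dowel_end and the z axis of focus, either way round below 0.22 rad and z of taped_leg_center in the frame of focus above 0.02 m and height (world z) of dowel_end above 0.12 m and contact force between taped_leg and the fingers above 1 N and contact force between taped_leg and camera below 0.1 N and contact force between taped_leg and stool below 0.1 N and linear speed of taped_leg below 0.03 m/s and value of joint start_knob below 0.1 rad and distance of each of leg_a_center, leg_b_center, leg_c_center from where it was at the start of the episode below 0.012 m); the arm keeps its last pose, push and grip.
It fails at once if another leg is pulled or tipped out of its place (moved more than 15 mm) (distance of any of leg_a_center, leg_b_center, leg_c_center from where it was at the start of the episode above 0.015 m).
It fails at once if the camera's aim is knocked away (focus point moved more than 12 mm) (distance of focus from where it was at the start of the episode above 0.012 m).
It fails at once if a bystander is moved more than 30 mm (distance of any of glue_bottle, mallet, screwdriver, mug, spray_bottle from where it was at the start of the episode above 0.03 m).
It also fails if it takes over 48 s, if anything falls off the work surface, if the arm or the gripper's body presses on something with over 40 N, if the wrist force passes 120 N, or if a joint passes its speed limit or range.

ROBOT

A 6-joint arm with a two-finger parallel gripper is mounted at the origin on the work surface. World frame = base frame: x ahead of the robot, y to its left, z up, the work surface at z = 0. Lengths are in mm, angles in rad, forces in N, time in s.
With the tool pointing down it reaches from about 300 to 875 mm from the base axis. Payload 4.2 kg.
Tool frame: the origin (TCP) lies midway between the tips of the shut fingers; the grasp point (between the pads) lies behind it (r.grip_point_offset is the z of the grasp point in the tool frame, in mm); z points along the fingers, y is the line along which they close (so a half turn about z gives the same grasp; the last joint's range is limited). The gripper opens to 85 mm and grips with 20 to 120 N. Pads are 22 mm wide; open, the fingers measure 114 mm over their backs; the gripper's body (76 mm by 85 mm) begins 54 mm behind the grasp point. The pads swing forward as they close: fully open they stand 13 mm farther back than shut.
Start: joints at [1.185, 0.32, 1.565, -0, 1.257, -0.02], TCP at [205.678, 536.971, 231.338] pointing down, gripper open.
Joint ranges: [-3.11, 3.11], [-0.84, 2.01], [0.21, 2.61], [-1.34, 4.49], [0.05, 2.63], [-2.56, 2.56]. Speed limits (rad/s): [2.57, 2.57, 3.14, 3.14, 3.14, 3.14].

INTERFACE

Orientations are given as [roll, pitch, yaw] about the fixed x, y, z axes, in that order (R = Rz(yaw) Ry(pitch) Rx(roll)).
In Python, from plant import sense, camera, ticket, r gives the robot as it stands.
- The arm moves only by the shell command python3 -m handwheel 'ROWS' [FORCE]. ROWS is JSON, a list of rows, each an object of numbers: "ax", "ay", "az": the turn, a rotation vector about the tool's x, y, z in rad; "dx", "dy", "dz": the shift along the tool's x, y, z in cm; "hand": the closure in counts, from 0 (fully open) to 255 (shut). A call has exactly 8 rows; each row shifts and turns the commanded pose from where the row before left it, along the tool's axes as they then stand; what a row does not reach is not made up. A row lasts 1/10 s, in which the tool goes at most 50 mm and 8.59 degrees, less where a joint would pass 70% of its speed; a pose out of reach is approached as far as the arm can. A call with a gripper value outside its range is refused whole. The fingers move at their own pace and stop on an object; FORCE is the grip in N (left out, the last holds). Time passes only in rows, so rows that do not move let the fingers close, or fill a call up. It gives the time, the measured TCP pose, the force, the opening and the grip force at its end, in the units of the state.
- sense(): the state, without advancing time (a new reading comes with each control period).
- camera(name): name is "scene" or "top" or "wrist"; returns a dict with "image" (384x512x3 uint8, blue, green, red), "range_z" (384x512 float32, mm along the optical axis (not along the pixel's ray), 0 where there is no reading), "mtx" (3x3 intrinsics, pixels), "cam_to_world" (4x4, takes a point from camera to world coordinates). Camera axes: x right, y down, z forward; pixel columns grow to the right and rows downward; lengths in mm; the calibration is good to about 2 mm. A picture is of the moment at which its call begins.
- ticket.finish_job(): hands the job in; it is judged then, once.
The state is a dict: "time": time; "qpos": joint angles; "joint_vel": joint speeds; "joint_efforts": joint torques, N m; "tool_pos": TCP position; "orientation": TCP orientation; "ft_force": force on the tool from outside, world axes, zero at the start; "torque": the same for the moment, N m; "gripper_width": opening from 0.0 (shut) to 1.0 (fully open); "grip_force": force on a finger pad.
Only numpy, scipy, OpenCV 4.12 (cv2) and the standard library are available. Lean on these libraries where they do the work, as an engineer would, in place of code of your own. Each camera call takes 0.05 s, during which the arm holds its last target. There are 200 camera calls.

## Working session

There is one attempt and no reset: what is moved stays moved. The work goes in short steps, Python scripts to look and compute and a shell command to move; the robot and the scene stay as the last step left them, time stands still between calls to the robot, and variables do not carry over. Pictures are saved under pics/ and viewed, at most 10 in all, crops included, and the job is handed in when it is done.

```bash
mkdir -p pics && ls && python3 - <<'E'
from plant import sense,camera,r
import cv2,numpy as np
print(sense(), r.grip_point_offset)
for n in("scene","top"):
    c=camera(n); cv2.imwrite(f"pics/{n}0.png",c["image"]); np.savez(f"{n}0.npz",**c)
    print(n,c["mtx"].round(1).tolist(),c["cam_to_world"].round(3).tolist())
E
```

```text
pics
{'time': 0.0, 'qpos': array([ 1.18502879e+00,  3.20292198e-01,  1.56567140e+00, -2.45546483e-06,
        1.25739707e+00, -2.00135437e-02]), 'joint_vel': array([ 0.00129402, -0.0007976 ,  0.0004591 , -0.00063002,  0.00050948,
        0.00195611]), 'joint_efforts': array([ 4.33820951e-04, -4.15518808e+01, -2.34164625e+01, -1.14305578e-06,
        8.14673142e-03,  1.13103937e-06]), 'tool_pos': array([205.47965603, 536.52427164, 230.48504981]), 'orientation': array([-3.13982495e+00, -3.30478249e-05,  2.77583939e+00]), 'ft_force': array([ 0.24416034, -0.25253467,  0.11717071]), 'torque': array([ 0.01231151, -0.00694272, -0.01544393]), 'grip_force': 0.0, 'gripper_width': 0.9962124931518359} -18.700000000000003
scene [[476.5, 0.0, 248.0], [0.0, 476.5, 189.6], [0.0, 0.0, 1.0]] [[-0.796, 0.499, -0.342, 1138.649], [0.605, 0.661, -0.444, 686.441], [0.004, -0.561, -0.828, 1386.966], [0.0, 0.0, 0.0, 1.0]]
top [[368.8, 0.0, 252.7], [0.0, 368.8, 193.1], [0.0, 0.0, 1.0]] [[-0.004, -0.996, 0.085, 526.944], [-1.0, 0.004, -0.006, 5.674], [0.006, -0.085, -0.996, 1266.8], [0.0, 0.0, 0.0, 1.0]]
```

View pics/scene0.png

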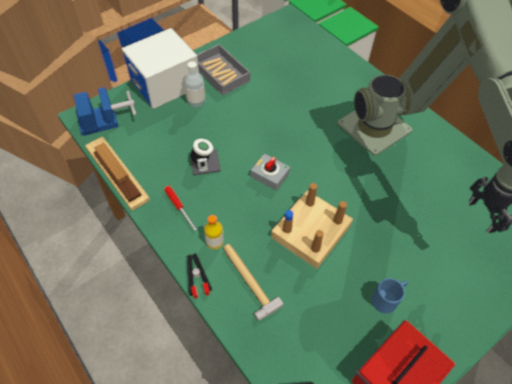

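View pics/top0.png

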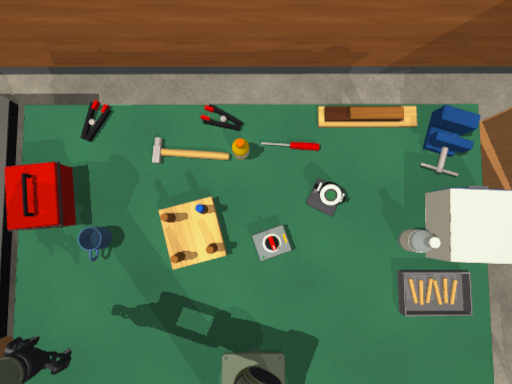

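The scene view shows the taped leg at (289,216), the red knob at (270,163) and the camera ring at (203,147). In the top view these are at (202,209), (272,243) and (331,194). Next I measure them from both depth views.

```bash
cat > h.py <<'E'
import numpy as np,cv2
def cloud(c):
    K=c["mtx"];z=c["range_z"].astype(float);v,u=np.indices(z.shape)
    p=np.dstack([(u-K[0,2])/K[0,0]*z,(v-K[1,2])/K[1,1]*z,z,np.ones_like(z)])@c["cam_to_world"].T
    p[z==0]=np.nan
    return p[...,:3]
def near(p,x,y,rad): return np.hypot(p[...,0]-x,p[...,1]-y)<rad
def hsv(c): return cv2.cvtColor(c["image"],cv2.COLOR_BGR2HSV)
def masks(c):
    h=hsv(c).astype(int);H,S,V=h[...,0],h[...,1],h[...,2]
    return dict(red=((H<8)|(H>172))&(S>150)&(V>60),blue=(H>100)&(H<130)&(S>120)&(V>50),white=(S<50)&(V>170))
E
python3 - <<'E'
from h import *
for n in("scene","top"):
    c=dict(np.load(n+"0.npz"));p=cloud(c);m=masks(c)
    for k,x,y,rad in(("blue",574,160,80),("red",467,-57,60),("white",620,-240,70)):
        q=p[m[k]&near(p,x,y,rad)&(p[...,2]>40)]
        print(n,k,len(q),q.mean(0).round(1),np.percentile(q[:,2],[2,50,98]).round(1))
        if k=="red":
            w,V=np.linalg.eigh(np.cov(q[:,:2].T));print(" axis",np.degrees(np.arctan2(V[1,1],V[0,1])),w**.5)
        if k=="white":
            s=q-q.mean(0);nrm=np.linalg.svd(s)[2][2];nrm*=np.sign(nrm[2]);print(" n",nrm,np.degrees(np.arccos(nrm[2])),np.abs(s@nrm).mean())
    q=p[near(p,574-20,160+20,110)&(p[...,2]>90)]
    lab=cv2.kmeans(q[:,:2].astype(np.float32),4,None,(3,50,.1),10,2);print(" legs",lab[2].round(0).tolist(),[q[lab[1][:,0]==i,2].max().round(0) for i in range(4)])
E
```

```text
scene blue 58 [582.5 165.6 142.6] [126.6 144.9 150.7]
scene red 64 [474.3 -55.4  74.5] [56.  77.2 89.9]
 axis -168.7837498400516 [ 3.38177247 11.48280065]
scene white 178 [ 626.2 -243.3   95. ] [ 69.8  96.2 109.2]
 n [-0.19556459  0.30013927  0.93363318] 20.991564352056734 5.452417432979955
 legs [[587.0, 162.0], [557.0, 273.0], [461.0, 136.0], [580.0, 172.0]] [np.float64(151.0), np.float64(149.0), np.float64(150.0), np.float64(151.0)]
top blue 50 [577.9 160.4 144.7] [131.4 145.7 149.1]
top red 65 [470.4 -61.6  79. ] [55.2 82.8 87.7]
 axis -159.82179319101857 [ 5.40334776 11.60570837]
top white 249 [ 623.  -247.9   93.9] [ 71.7  94.9 106.9]
 n [-0.22499438  0.16965946  0.95947548] 16.367193569066195 5.516530036896666
 legs [[551.0, 260.0], [577.0, 160.0], [461.0, 131.0], [548.0, 271.0]] [np.float64(149.0), np.float64(150.0), np.float64(151.0), np.float64(150.0)]
```

```bash
python3 -m handwheel '[{"dx":-2.88,"dy":-2.88},{"dx":-2.88,"dy":-2.88},{"dx":-2.88,"dy":-2.88},{"dx":-2.88,"dy":-2.88},{"dx":-2.88,"dy":-2.88},{"dx":-2.88,"dy":-2.88},{"dx":-2.88,"dy":-2.88},{"dx":-2.88,"dy":-2.88}]'; python3 -m handwheel '[{"dx":-2.88,"dy":-2.88},{"dx":-2.88,"dy":-2.88},{"dx":-2.88,"dy":-2.88},{"dx":-2.88,"dy":-2.88},{"dx":-2.88,"dy":-2.88},{"dx":-2.88,"dy":-2.88},{"dx":-2.88,"dy":-2.88},{"dx":-2.88,"dy":-2.88}]'; python3 -m handwheel '[{"az":-0.13},{"az":-0.13},{"az":-0.13},{"az":-0.13},{"az":-0.13},{},{},{}]'
python3 - <<'E'
from plant import sense,camera
from h import *
c=camera("wrist");np.savez("w1.npz",**c);cv2.imwrite("pics/w1.png",c["image"]);print(c["mtx"].round(1).tolist(),c["cam_to_world"].round(3).tolist());print(sense()["qpos"])
E
```

```text
[[287.9, 0.0, 258.0], [0.0, 287.9, 194.2], [0.0, 0.0, 1.0]] [[0.357, 0.897, 0.261, 139.357], [0.934, -0.342, -0.101, 562.3], [-0.001, 0.28, -0.96, 374.532], [0.0, 0.0, 0.0, 1.0]]
[ 1.18502687e+00  3.20156670e-01  1.56538977e+00  3.33426400e-05
  1.25740088e+00 -1.99438479e-02]validation failed for argument at $[0]...
validation failed for argument at $[0]...
validation failed for argument at $[0]...
```

View pics/w1.png

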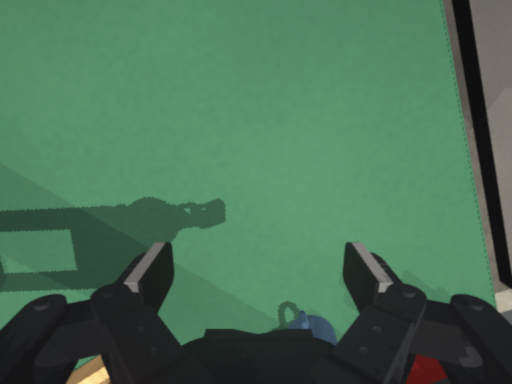

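The wrist picture shows bare bench with the fingers at (150,270) and (365,270). The rows were refused and the arm has not moved, so all seven keys must be needed.

```bash
python3 -m handwheel '[{"ax":0,"ay":0,"az":0,"dx":-2.88,"dy":-2.88,"dz":0,"hand":0},{"ax":0,"ay":0,"az":0,"dx":-2.88,"dy":-2.88,"dz":0,"hand":0},{"ax":0,"ay":0,"az":0,"dx":-2.88,"dy":-2.88,"dz":0,"hand":0},{"ax":0,"ay":0,"az":0,"dx":-2.88,"dy":-2.88,"dz":0,"hand":0},{"ax":0,"ay":0,"az":0,"dx":-2.88,"dy":-2.88,"dz":0,"hand":0},{"ax":0,"ay":0,"az":0,"dx":-2.88,"dy":-2.88,"dz":0,"hand":0},{"ax":0,"ay":0,"az":0,"dx":-2.88,"dy":-2.88,"dz":0,"hand":0},{"ax":0,"ay":0,"az":0,"dx":-2.88,"dy":-2.88,"dz":0,"hand":0}]' && python3 -m handwheel '[{"ax":0,"ay":0,"az":0,"dx":-2.88,"dy":-2.88,"dz":0,"hand":0},{"ax":0,"ay":0,"az":0,"dx":-2.88,"dy":-2.88,"dz":0,"hand":0},{"ax":0,"ay":0,"az":0,"dx":-2.88,"dy":-2.88,"dz":0,"hand":0},{"ax":0,"ay":0,"az":0,"dx":-2.88,"dy":-2.88,"dz":0,"hand":0},{"ax":0,"ay":0,"az":0,"dx":-2.88,"dy":-2.88,"dz":0,"hand":0},{"ax":0,"ay":0,"az":0,"dx":-2.88,"dy":-2.88,"dz":0,"hand":0},{"ax":0,"ay":0,"az":0,"dx":-2.88,"dy":-2.88,"dz":0,"hand":0},{"ax":0,"ay":0,"az":0,"dx":-2.88,"dy":-2.88,"dz":0,"hand":0}]' && python3 -m handwheel '[{"ax":0,"ay":0,"az":-0.13,"dx":0,"dy":0,"dz":0,"hand":0},{"ax":0,"ay":0,"az":-0.13,"dx":0,"dy":0,"dz":0,"hand":0},{"ax":0,"ay":0,"az":-0.13,"dx":0,"dy":0,"dz":0,"hand":0},{"ax":0,"ay":0,"az":-0.13,"dx":0,"dy":0,"dz":0,"hand":0},{"ax":0,"ay":0,"az":-0.13,"dx":0,"dy":0,"dz":0,"hand":0},{"ax":0,"ay":0,"az":0,"dx":0,"dy":0,"dz":0,"hand":0},{"ax":0,"ay":0,"az":0,"dx":0,"dy":0,"dz":0,"hand":0},{"ax":0,"ay":0,"az":0,"dx":0,"dy":0,"dz":0,"hand":0}]'
python3 - <<'E'
from plant import sense,camera
from h import *
c=camera("wrist");np.savez("w2.npz",**c);cv2.imwrite("pics/w2.png",c["image"]);s=sense();print(s["qpos"].round(3),s["tool_pos"],s["orientation"])
p=cloud(c);m=masks(c)
q=p[m["red"]&near(p,471,-59,50)&(p[...,2]>50)]
t=q[q[:,2]>np.percentile(q[:,2],95)-6]
print(len(q),np.percentile(q[:,2],[2,50,98]))
for z in(q,t):
    rc=cv2.minAreaRect(z[:,:2].astype(np.float32));w,V=np.linalg.eigh(np.cov(z[:,:2].T))
    print(len(z),z.mean(0).round(1),rc,np.degrees(np.arctan2(V[1,1],V[0,1])))
E
```

```text
time: 0.95
tool_pos: [338.6, 237.8, 231.2]
orientation: [3.142, 0.0, 2.776]
ft_force: [0.4, 0.9, 0.9]
gripper_width: 1.004
grip_force: 0.0
time: 1.75
tool_pos: [471.4, -59.9, 231.2]
orientation: [3.141, -0.0, 2.775]
ft_force: [0.9, 1.1, 0.7]
gripper_width: 1.0
grip_force: 0.0
time: 2.55
tool_pos: [471.1, -58.1, 231.2]
orientation: [3.141, -0.0, -2.859]
ft_force: [0.3, 0.1, -0.1]
gripper_width: 1.0
grip_force: 0.0
[-0.147  0.162  1.781  0.     1.199 -2.001] [471.12580355 -58.15064424 231.25823032] [ 3.14149897e+00 -1.47660525e-05 -2.85879802e+00]
500 [58.28477382 84.15139054 85.53349338]
500 [466.8 -62.   82.9] ((466.431640625, -62.743934631347656), (44.09517288208008, 15.141033172607422), 19.08988380432129) -161.1976496848372
467 [467.4 -61.5  84.1] ((466.18536376953125, -62.21305847167969), (43.932376861572266, 13.461881637573242), 16.445222854614258) -161.82894606004558
```

View pics/w2.png

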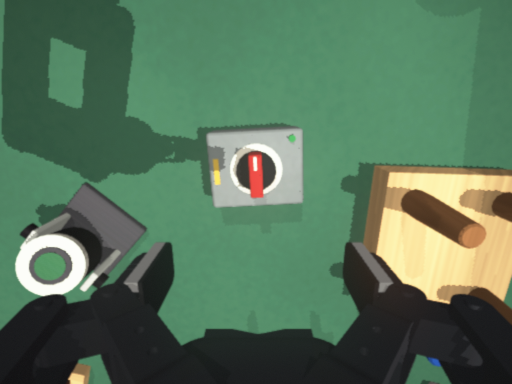

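The wrist view shows the red bar at (256,175), upright in the picture and so along tool x. It measures (467,-62), top at z 84, which fits the text's 83. The camera ring is at (52,262) and the stool is on the right. I go down and grip.

```bash
python3 -m handwheel '[{"ax":0,"ay":0,"az":0,"dx":0.1,"dy":-0.05,"dz":2.4,"hand":0},{"ax":0,"ay":0,"az":0,"dx":0.1,"dy":-0.05,"dz":2.4,"hand":0},{"ax":0,"ay":0,"az":0,"dx":0.1,"dy":-0.05,"dz":2.4,"hand":0},{"ax":0,"ay":0,"az":0,"dx":0.1,"dy":-0.05,"dz":2.4,"hand":0},{"ax":0,"ay":0,"az":0,"dx":0.1,"dy":-0.05,"dz":2.4,"hand":0},{"ax":0,"ay":0,"az":0,"dx":0,"dy":0,"dz":2.4,"hand":0},{"ax":0,"ay":0,"az":0,"dx":0,"dy":0,"dz":2.4,"hand":0},{"ax":0,"ay":0,"az":0,"dx":0,"dy":0,"dz":0,"hand":0}]' 40 && python3 -m handwheel '[{"ax":0,"ay":0,"az":0,"dx":0,"dy":0,"dz":0,"hand":255},{"ax":0,"ay":0,"az":0,"dx":0,"dy":0,"dz":0,"hand":255},{"ax":0,"ay":0,"az":0,"dx":0,"dy":0,"dz":0,"hand":255},{"ax":0,"ay":0,"az":0,"dx":0,"dy":0,"dz":0,"hand":255},{"ax":0,"ay":0,"az":0,"dx":0,"dy":0,"dz":0,"hand":255},{"ax":0,"ay":0,"az":0,"dx":0,"dy":0,"dz":0,"hand":255},{"ax":0,"ay":0,"az":0,"dx":0,"dy":0,"dz":0,"hand":255},{"ax":0,"ay":0,"az":0,"dx":0,"dy":0,"dz":0,"hand":255}]' 40; python3 -c "
from plant import sense;s=sense();print(s['torque'])"
```

```text
time: 3.4
tool_pos: [464.8, -61.6, 60.9]
orientation: [3.139, -0.006, -2.858]
ft_force: [0.1, 1.5, -0.1]
gripper_width: 1.003
grip_force: 0.0
time: 4.2
tool_pos: [467.4, -61.9, 64.0]
orientation: [-3.141, 0.001, -2.857]
ft_force: [-1.0, 0.7, 6.1]
gripper_width: 0.151
grip_force: 42.6
[ 0.12890685  0.14809998 -0.03486158]
```

```bash
python3 -m handwheel '[{"ax":0,"ay":0,"az":0.145,"dx":0,"dy":0,"dz":-0.1,"hand":255},{"ax":0,"ay":0,"az":0.145,"dx":0,"dy":0,"dz":-0.1,"hand":255},{"ax":0,"ay":0,"az":0.145,"dx":0,"dy":0,"dz":0,"hand":255},{"ax":0,"ay":0,"az":0.145,"dx":0,"dy":0,"dz":0,"hand":255},{"ax":0,"ay":0,"az":0.145,"dx":0,"dy":0,"dz":0,"hand":255},{"ax":0,"ay":0,"az":0.145,"dx":0,"dy":0,"dz":0,"hand":255},{"ax":0,"ay":0,"az":0.145,"dx":0,"dy":0,"dz":0,"hand":255},{"ax":0,"ay":0,"az":0.145,"dx":0,"dy":0,"dz":0,"hand":255}]' && python3 -m handwheel '[{"ax":0,"ay":0,"az":0.03,"dx":0,"dy":0,"dz":0,"hand":255},{"ax":0,"ay":0,"az":0.02,"dx":0,"dy":0,"dz":0,"hand":255},{"ax":0,"ay":0,"az":0,"dx":0,"dy":0,"dz":0,"hand":255},{"ax":0,"ay":0,"az":0,"dx":0,"dy":0,"dz":0,"hand":255},{"ax":0,"ay":0,"az":0,"dx":0,"dy":0,"dz":0,"hand":255},{"ax":0,"ay":0,"az":0,"dx":0,"dy":0,"dz":0,"hand":255},{"ax":0,"ay":0,"az":0,"dx":0,"dy":0,"dz":0,"hand":255},{"ax":0,"ay":0,"az":0,"dx":0,"dy":0,"dz":0,"hand":255}]'; python3 -c "
from plant import sense;s=sense();print(s['torque'],s['qpos'])"
```

```text
time: 5.0
tool_pos: [467.2, -62.5, 64.2]
orientation: [-3.141, 0.001, 2.261]
ft_force: [2.8, -3.1, -10.8]
gripper_width: 0.153
grip_force: 40.8
time: 5.8
tool_pos: [467.1, -62.5, 64.2]
orientation: [-3.141, 0.001, 2.219]
ft_force: [5.6, -2.6, -15.4]
gripper_width: 0.152
grip_force: 45.9
[-0.60968355 -0.76409572  0.71772785] [-1.56520852e-01  3.40235566e-01  2.02665145e+00 -1.76176228e-03
  7.74726417e-01 -8.03052895e-01]
```

The stop is reached: 1.21 rad turned, moment 0.72 N m. I let go and lift.

```bash
python3 -m handwheel '[{"ax":0,"ay":0,"az":-0.03,"dx":0,"dy":0,"dz":0.1,"hand":0},{"ax":0,"ay":0,"az":0,"dx":0,"dy":0,"dz":0,"hand":0},{"ax":0,"ay":0,"az":0,"dx":0,"dy":0,"dz":0,"hand":0},{"ax":0,"ay":0,"az":0,"dx":0,"dy":0,"dz":0,"hand":0},{"ax":0,"ay":0,"az":0,"dx":0,"dy":0,"dz":0,"hand":0},{"ax":0,"ay":0,"az":0,"dx":0,"dy":0,"dz":0,"hand":0},{"ax":0,"ay":0,"az":0,"dx":0,"dy":0,"dz":0,"hand":0},{"ax":0,"ay":0,"az":0,"dx":0,"dy":0,"dz":0,"hand":0}]' && python3 -m handwheel '[{"ax":0,"ay":0,"az":0,"dx":0,"dy":0,"dz":-3,"hand":0},{"ax":0,"ay":0,"az":0,"dx":0,"dy":0,"dz":-4,"hand":0},{"ax":0,"ay":0,"az":0,"dx":0,"dy":0,"dz":-4,"hand":0},{"ax":0,"ay":0,"az":0,"dx":0,"dy":0,"dz":-4,"hand":0},{"ax":0,"ay":0,"az":0,"dx":0,"dy":0,"dz":-4,"hand":0},{"ax":0,"ay":0,"az":0,"dx":0,"dy":0,"dz":-2,"hand":0},{"ax":0,"ay":0,"az":0,"dx":0,"dy":0,"dz":0,"hand":0},{"ax":0,"ay":0,"az":0,"dx":0,"dy":0,"dz":0,"hand":0}]'
python3 - <<'E'
from plant import sense,camera
from h import *
c=camera("wrist");np.savez("w3.npz",**c);cv2.imwrite("pics/w3.png",c["image"]);s=sense();print(s["qpos"].round(3),s["tool_pos"],s["orientation"])
p=cloud(c);m=masks(c)
q=p[m["red"]&near(p,467,-62,50)&(p[...,2]>50)]
w,V=np.linalg.eigh(np.cov(q[:,:2].T));print(len(q),q.mean(0),np.degrees(np.arctan2(V[1,1],V[0,1])))
for n in("w2","w3"):
    c=dict(np.load(n+".npz"));p=cloud(c);m=masks(c)
    q=p[m["white"]&near(p,624,-245,60)&(p[...,2]>70)]
    print(n,len(q),q.mean(0),np.percentile(q[:,2],[2,50,98]))
E
```

```text
time: 6.6
tool_pos: [467.0, -61.9, 64.3]
orientation: [3.141, -0.0, 2.246]
ft_force: [-0.7, 0.6, 1.1]
gripper_width: 0.997
grip_force: 0.0
time: 7.4
tool_pos: [466.7, -61.9, 273.8]
orientation: [-3.141, -0.001, 2.246]
ft_force: [-0.1, 0.1, -0.2]
gripper_width: 1.002
grip_force: 0.0
[-0.156  0.129  1.713  0.     1.302 -0.831] [466.23259775 -61.85341801 272.98762283] [-3.13997474e+00 -1.94023406e-03  2.24572805e+00]
450 [467.83302848 -59.8668149   81.98104412] -162.68520687981493
w2 2307 [ 621.26345322 -247.87627111   94.85392916] [ 74.2578404   95.44477866 106.92718127]
w3 273 [ 607.15959666 -227.89142084   87.48746702] [74.22223613 88.7814311  92.16791358]
```

View pics/w3.png

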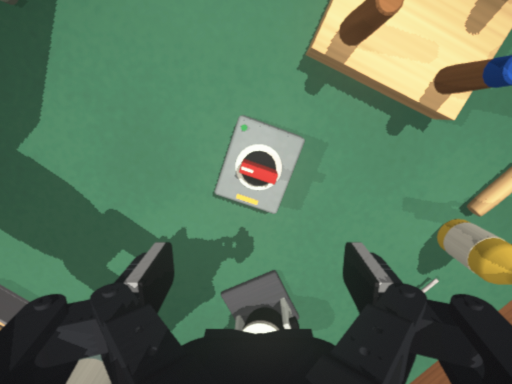

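The knob is back at its rest angle (bar at (258,172)), and the taped leg shows at (475,76). Now I fit the ring plane from all the views.

```bash
python3 - <<'E'
from h import *
rng=np.random.default_rng(0);A=[]
def fit(q,tol=3):
    best=None
    for _ in range(600):
        a=q[rng.choice(len(q),3,False)];n=np.cross(a[1]-a[0],a[2]-a[0]);l=np.linalg.norm(n)
        if l<50: continue
        n/=l;n*=np.sign(n[2])
        if n[2]<.7: continue
        k=abs((q-a[0])@n)<tol
        if best is None or k.sum()>best.sum(): best=k
    s=q[best];n=np.linalg.svd(s-s.mean(0),full_matrices=False)[2][2];n*=np.sign(n[2]);return s,n
for n in("w2","top0","scene0"):
    c=dict(np.load(n+".npz"));p=cloud(c);m=masks(c)
    q=p[m["white"]&near(p,623,-246,55)&(p[...,2]>60)]
    s,N=fit(q);
    e1=np.cross(N,[0,1,0]);e1/=np.linalg.norm(e1);e2=np.cross(N,e1)
    uv=np.c_[(s-s.mean(0))@e1,(s-s.mean(0))@e2].astype(np.float32)
    hull=cv2.convexHull(uv);cc,r=cv2.minEnclosingCircle(hull);el=cv2.fitEllipse(hull)
    f=lambda o:(s.mean(0)+o[0]*e1+o[1]*e2).round(1)
    print(n,len(q),len(s),"n",N.round(3),"tilt",np.degrees(np.arccos(N[2])).round(1),"az",np.degrees(np.arctan2(N[1],N[0])).round(1),"c",f(cc),"r",round(r,1),"ell",f(el[0]),np.round(el[1],1), "resid",abs((s-s.mean(0))@N).mean().round(2))
# foot / stool
c=dict(np.load("w3.npz"));p=cloud(c);b=masks(c)["blue"]&near(p,578,160,50);print("tape",p[b].mean(0),np.percentile(p[b][:,2],[5,50,95]))
E
```

```text
w2 2316 2067 n [-0.282  0.137  0.95 ] tilt 18.3 az 154.2 c [ 620.7 -247.9   97.3] r 33.9 ell [ 620.6 -247.8   97.3] [66.6 67.2] resid 0.68
top0 249 180 n [-0.298  0.143  0.944] tilt 19.3 az 154.4 c [ 620.6 -248.    96.5] r 33.3 ell [ 620.7 -248.1   96.6] [64.6 65.7] resid 1.25
scene0 178 105 n [-0.291  0.101  0.951] tilt 18.0 az 160.9 c [ 622.3 -248.5   97.7] r 35.2 ell [ 621.9 -248.    97.5] [65.2 69.4] resid 1.36
tape [571.12829291 155.48837336 136.83159842] [124.36073444 137.58678141 147.09394496]
```

The three views agree. The lens centre is about (621,-248,97) with axis (-0.286,0.137,0.948), tilt 18.5°, inside the stated 17 to 34°. The focus point is therefore about (595,-236,182). Now to the taped leg.

```bash
python3 -m handwheel '[{"ax":0,"ay":0,"az":0,"dx":1.48,"dy":3.22,"dz":0,"hand":0},{"ax":0,"ay":0,"az":0,"dx":1.48,"dy":3.22,"dz":0,"hand":0},{"ax":0,"ay":0,"az":0,"dx":1.48,"dy":3.22,"dz":0,"hand":0},{"ax":0,"ay":0,"az":0,"dx":1.48,"dy":3.22,"dz":0,"hand":0},{"ax":0,"ay":0,"az":0,"dx":1.48,"dy":3.22,"dz":0,"hand":0},{"ax":0,"ay":0,"az":0,"dx":1.48,"dy":3.22,"dz":0,"hand":0},{"ax":0,"ay":0,"az":0,"dx":1.48,"dy":3.22,"dz":0,"hand":0},{"ax":0,"ay":0,"az":0,"dx":0,"dy":0,"dz":0,"hand":0}]'
python3 - <<'E'
from plant import sense,camera
from h import *
c=camera("wrist");np.savez("w4.npz",**c);cv2.imwrite("pics/w4.png",c["image"]);s=sense();print(s["qpos"].round(3),s["tool_pos"],s["orientation"])
p=cloud(c);b=masks(c)["blue"]&near(p,578,160,40)&(p[...,2]>100)
print(b.sum(),np.percentile(p[b][:,2],[5,50,95]))
t=p[b&(p[...,2]>np.percentile(p[b][:,2],90)-4)]
print(len(t),t.mean(0),cv2.minEnclosingCircle(t[:,:2].astype(np.float32)))
c=dict(np.load("top0.npz"));p=cloud(c);b=masks(c)["blue"]&near(p,578,160,40)&(p[...,2]>142);t=p[b];print("top",len(t),t.mean(0),cv2.minEnclosingCircle(t[:,:2].astype(np.float32)))
E
```

```text
time: 8.25
tool_pos: [578.9, 163.1, 271.1]
orientation: [-3.139, -0.003, 2.249]
ft_force: [-1.8, -0.9, -0.4]
gripper_width: 1.002
grip_force: 0.0
[ 0.253  0.341  1.432  0.     1.374 -0.425] [578.00867627 161.14082826 271.37989175] [-3.13723161e+00 -2.03621968e-03  2.24839250e+00]
487 [145.0332628  146.80787376 148.10948906]
482 [577.30158423 163.49352609 146.77464378] ((577.7774047851562, 163.07200622558594), 12.677674293518066)
top 45 [577.71625752 161.37693297 145.68656137] ((576.8114624023438, 161.6982879638672), 11.708556175231934)
```

View pics/w4.png

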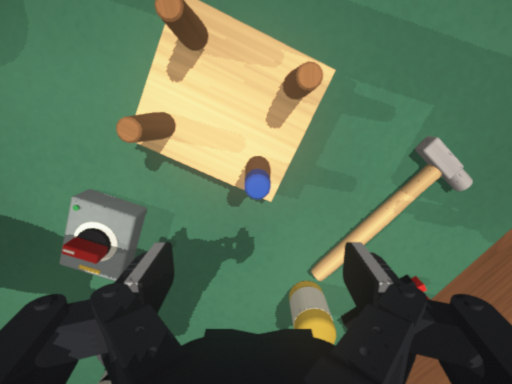

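The blue foot is at (257,184) in the picture. It measures (577.5,162.5,146), with a fitted diameter of 25 mm against the stated 24, and the tool is right above it. I descend and grip.

```bash
python3 -m handwheel '[{"ax":0,"ay":0,"az":0,"dx":0.1,"dy":0,"dz":2.5,"hand":0},{"ax":0,"ay":0,"az":0,"dx":0,"dy":0,"dz":2.5,"hand":0},{"ax":0,"ay":0,"az":0,"dx":0,"dy":0,"dz":2.5,"hand":0},{"ax":0,"ay":0,"az":0,"dx":0,"dy":0,"dz":2.5,"hand":0},{"ax":0,"ay":0,"az":0,"dx":0,"dy":0,"dz":2.5,"hand":0},{"ax":0,"ay":0,"az":0,"dx":0,"dy":0,"dz":2.5,"hand":0},{"ax":0,"ay":0,"az":0,"dx":0,"dy":0,"dz":2.0,"hand":0},{"ax":0,"ay":0,"az":0,"dx":0,"dy":0,"dz":1.0,"hand":0}]' 60 && python3 -m handwheel '[{"ax":0,"ay":0,"az":0,"dx":0,"dy":0,"dz":0,"hand":0},{"ax":0,"ay":0,"az":0,"dx":0,"dy":0,"dz":0,"hand":255},{"ax":0,"ay":0,"az":0,"dx":0,"dy":0,"dz":0,"hand":255},{"ax":0,"ay":0,"az":0,"dx":0,"dy":0,"dz":0,"hand":255},{"ax":0,"ay":0,"az":0,"dx":0,"dy":0,"dz":0,"hand":255},{"ax":0,"ay":0,"az":0,"dx":0,"dy":0,"dz":0,"hand":255},{"ax":0,"ay":0,"az":0,"dx":0,"dy":0,"dz":0,"hand":255},{"ax":0,"ay":0,"az":0,"dx":0,"dy":0,"dz":0,"hand":255}]' 60 && python3 -m handwheel '[{"ax":0,"ay":0,"az":0,"dx":0,"dy":0,"dz":-0.5,"hand":255},{"ax":0,"ay":0,"az":0,"dx":0,"dy":0,"dz":-0.5,"hand":255},{"ax":0,"ay":0,"az":0,"dx":0,"dy":0,"dz":-0.5,"hand":255},{"ax":0,"ay":0,"az":0,"dx":0,"dy":0,"dz":-1,"hand":255},{"ax":0,"ay":0,"az":0,"dx":0,"dy":0,"dz":-2,"hand":255},{"ax":0,"ay":0,"az":0,"dx":0,"dy":0,"dz":-2.5,"hand":255},{"ax":0,"ay":0,"az":0,"dx":0,"dy":0,"dz":-3,"hand":255},{"ax":0,"ay":0,"az":0,"dx":0,"dy":0,"dz":-3,"hand":255}]'
```

```text
time: 9.1
tool_pos: [575.4, 158.9, 91.5]
orientation: [-3.136, -0.002, 2.245]
ft_force: [0.8, 0.8, -0.4]
gripper_width: 1.004
grip_force: 0.0
time: 9.9
tool_pos: [578.3, 160.8, 95.4]
orientation: [3.14, 0.001, 2.246]
ft_force: [-0.2, 0.2, 5.1]
gripper_width: 0.306
grip_force: 59.1
time: 10.7
tool_pos: [577.5, 160.5, 225.9]
orientation: [-3.142, -0.0, 2.246]
ft_force: [0.2, 0.7, -0.7]
gripper_width: 0.301
grip_force: 58.9
```

```bash
python3 -m handwheel '[{"ax":0,"ay":0,"az":0,"dx":-1.5,"dy":-1.2,"dz":-1.2,"hand":255},{"ax":0,"ay":0,"az":0,"dx":-2.8,"dy":-2.3,"dz":-1.2,"hand":255},{"ax":0,"ay":0,"az":0,"dx":-2.8,"dy":-2.3,"dz":-1.2,"hand":255},{"ax":0,"ay":0,"az":0,"dx":-2.8,"dy":-2.3,"dz":-0.3,"hand":255},{"ax":0,"ay":0,"az":0,"dx":-2.8,"dy":-2.3,"dz":0,"hand":255},{"ax":0,"ay":0,"az":0,"dx":-2.8,"dy":-2.3,"dz":0,"hand":255},{"ax":0,"ay":0,"az":0,"dx":-2.8,"dy":-2.3,"dz":0,"hand":255},{"ax":0,"ay":0,"az":0,"dx":-2.8,"dy":-2.3,"dz":0,"hand":255}]' && python3 -m handwheel '[{"ax":0,"ay":0,"az":0,"dx":-2.8,"dy":-2.3,"dz":0,"hand":255},{"ax":0,"ay":0,"az":0,"dx":-2.8,"dy":-2.3,"dz":0,"hand":255},{"ax":0,"ay":0,"az":0,"dx":-2.8,"dy":-2.3,"dz":0,"hand":255},{"ax":-0.035,"ay":-0.073,"az":0,"dx":-0.4,"dy":-0.6,"dz":0,"hand":255},{"ax":-0.035,"ay":-0.073,"az":0,"dx":0,"dy":0,"dz":0,"hand":255},{"ax":-0.035,"ay":-0.073,"az":0,"dx":0,"dy":0,"dz":0,"hand":255},{"ax":-0.035,"ay":-0.073,"az":0,"dx":0,"dy":0,"dz":0,"hand":255},{"ax":0,"ay":0,"az":0,"dx":0,"dy":0,"dz":0,"hand":255}]'
cat > goal.py <<'E'
from plant import sense
from h import *
from scipy.spatial.transform import Rotation as R
s=sense();T=R.from_euler("xyz",s["orientation"]);M=T.as_matrix()
n=np.array([-.286,.137,.948]);n/=np.linalg.norm(n);C=np.array([620.7,-248,97.1]);F=C+90*n
d=s["tool_pos"]+72.5*M[:,2]
print("tcp",s["tool_pos"].round(1),"dowel est",d.round(1),"focus",F.round(1),"miss tool mm",(M.T@(F-d)).round(1),"tool z",M[:,2].round(3))
print("turn needed (tool)",(M.T@np.cross(M[:,2],-n)).round(3))
E
python3 goal.py; python3 - <<'E'
from plant import sense,camera
from h import *
for n in("wrist","scene"):
    c=camera(n);np.savez(n+"5.npz",**c);cv2.imwrite(f"pics/{n}5.png",c["image"])
im=cv2.resize(cv2.imread("pics/scene5.png")[70:230,130:330],(500,400),interpolation=cv2.INTER_CUBIC)
w=cv2.resize(cv2.imread("pics/wrist5.png"),(800,600))[:,130:430] 
cv2.imwrite("pics/m5.png",np.hstack([im,cv2.resize(cv2.imread("pics/wrist5.png")[:,100:388],(300,400))]))
E
```

```text
time: 11.5
tool_pos: [574.2, -113.7, 264.1]
orientation: [3.141, 0.0, 2.246]
ft_force: [1.3, -0.9, 0.7]
gripper_width: 0.308
grip_force: 59.0
time: 12.3
tool_pos: [568.5, -226.9, 263.3]
orientation: [2.998, 0.289, 2.225]
ft_force: [-0.2, -0.3, -1.4]
gripper_width: 0.304
grip_force: 59.0
tcp [ 568.5 -226.9  263.3] dowel est [ 589.2 -236.8  194.5] focus [ 595.  -235.7  182.5] miss tool mm [ 0.9  3.5 12.9] tool z [ 0.285 -0.137 -0.949]
turn needed (tool) [-0.001 -0.    -0.   ]
```

View pics/m5.png

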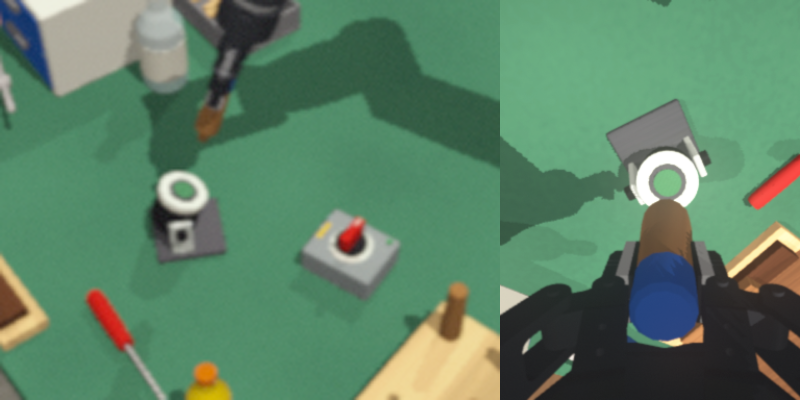

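The leg is held foot-first: blue end in the gripper, dowel towards the ring at (667,180) in the wrist half, and the knob at rest at (350,235). I make the last approach and check the leg's pose in the hand.

```bash
python3 -m handwheel '[{"ax":0,"ay":0,"az":0,"dx":0.1,"dy":0.1,"dz":0.4,"hand":255},{"ax":0,"ay":0,"az":0,"dx":0,"dy":0.1,"dz":0.4,"hand":255},{"ax":0,"ay":0,"az":0,"dx":0,"dy":0.1,"dz":0.3,"hand":255},{"ax":0,"ay":0,"az":0,"dx":0,"dy":0,"dz":0.2,"hand":255},{"ax":0,"ay":0,"az":0,"dx":0,"dy":0,"dz":0,"hand":255},{"ax":0,"ay":0,"az":0,"dx":0,"dy":0,"dz":0,"hand":255},{"ax":0,"ay":0,"az":0,"dx":0,"dy":0,"dz":0,"hand":255},{"ax":0,"ay":0,"az":0,"dx":0,"dy":0,"dz":0,"hand":255}]' && python3 goal.py && python3 - <<'E'
from plant import sense,camera
from h import *
from scipy.spatial.transform import Rotation as R
s=sense();M=R.from_euler("xyz",s["orientation"]).as_matrix()
for n in("wrist","scene","top"):
    c=camera(n);np.savez(n+"6.npz",**c);cv2.imwrite(f"pics/{n}6.png",c["image"])
    h=hsv(c).astype(int);brown=(h[...,0]>2)&(h[...,0]<20)&(h[...,1]>70)
    q=(cloud(c)-s["tool_pos"])@M   # tool frame
    k=brown&(np.hypot(q[...,0],q[...,1])<28)&(q[...,2]>-5)&(q[...,2]<95)
    a=q[k];print(n,len(a),"z 2..98%",np.percentile(a[:,2],[0,2,98,100]).round(1))
    for z0 in range(5,85,10):
        b=a[abs(a[:,2]-z0)<5]
        if len(b)>5: print("  z",z0,len(b),"x mean/min/max",b[:,0].mean().round(1),b[:,0].min().round(1),b[:,0].max().round(1),"y",b[:,1].mean().round(1),b[:,1].min().round(1),b[:,1].max().round(1))
E
```

```text
time: 13.2
tool_pos: [576.4, -227.0, 251.3]
orientation: [2.997, 0.291, 2.225]
ft_force: [-0.6, -0.4, -1.0]
gripper_width: 0.304
grip_force: 59.0
tcp [ 576.4 -227.   251.3] dowel est [ 597.2 -237.   182.6] focus [ 595.  -235.7  182.5] miss tool mm [ 2.4 -0.8 -0.7] tool z [ 0.287 -0.138 -0.948]
turn needed (tool) [0.    0.001 0.   ]
wrist 1361 z 2..98% [-5.  -4.4 45.4 47.9]
  z 5 338 x mean/min/max 13.3 6.0 16.1 y 1.0 -12.6 14.8
  z 15 288 x mean/min/max 13.6 5.9 16.9 y 1.4 -12.8 15.2
  z 25 257 x mean/min/max 14.2 7.2 17.2 y 1.6 -13.0 15.5
  z 35 179 x mean/min/max 14.7 7.6 17.2 y 1.0 -13.0 14.8
  z 45 101 x mean/min/max 15.2 8.0 17.5 y 0.9 -12.6 14.2
scene 93 z 2..98% [-0.8  4.3 59.4 66.5]
  z 5 12 x mean/min/max 3.2 -8.4 13.0 y 14.3 10.1 18.0
  z 15 21 x mean/min/max 2.3 -10.4 15.8 y 12.2 1.1 18.9
  z 25 19 x mean/min/max 4.2 -10.0 15.2 y 14.3 6.6 19.2
  z 35 19 x mean/min/max 3.8 -8.8 16.3 y 14.5 1.8 20.9
  z 45 15 x mean/min/max 4.4 -9.7 16.8 y 12.5 2.5 16.8
top 14 z 2..98% [ 0.8  2.3 47.6 47.9]
```

The leg's axis is along the tool within about 0.02 rad. Its shoulder is at tool z 48 to 50, which puts the dowel end at about 71 as estimated. The miss is about 3 mm, so I hand in.

```bash
python3 -c "
from plant import ticket,sense
print(sense()['joint_vel'].round(4),sense()['grip_force']);print(ticket.finish_job())"
```

```text
[ 0.0001 -0.001   0.0016 -0.0006  0.     -0.0006] 59.009238591534086
the job is handed in; nothing more can be done
None
```

The job is handed in at about 13 s of robot time, verdict not shown: the knob was turned to its stop and sprang back, and the gripper holds the taped leg still in line with the lens, its dowel end an estimated 3 mm from the 9 cm point.

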